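Set the bench transformer's dial to its scale line and start it

ROBOT

A 6-joint arm with a two-finger parallel gripper is mounted at the origin on the work surface. World frame = base frame: x ahead of the robot, y to its left, z up, the work surface at z = 0. Lengths are in m, angles in rad, forces in N, time in s.
With the tool pointing down it reaches from about 0.425 to 0.925 m from the base axis. Payload 12.5 kg.
Tool frame: the origin (TCP) lies midway between the tips of the shut fingers; the grasp point (between the pads) lies 19 mm behind it (r.grasp_offset is the distance from the TCP to the grasp point, in m); z points along the fingers, y is the line along which they close (so a half turn about z gives the same grasp; the last joint's range is limited). The gripper opens to 85 mm and grips with 20 to 120 N. Pads are 22 mm wide; open, the fingers measure 114 mm over their backs; the gripper's body (76 mm by 85 mm) begins 54 mm behind the grasp point. The pads swing forward as they close: fully open they stand 13 mm farther back than shut.
Start: joints at [-1.44, 0.491, 1.559, -0, 1.092, -0.106], TCP at [0.147, -0.608, 0.231] pointing down, gripper open.
Joint ranges: [-3.1, 3.1], [-0.84, 2.19], [0.05, 2.79], [-1.13, 4.28], [0.06, 2.93], [-2.69, 2.69]. Speed limits (rad/s): [2.22, 2.22, 2.79, 3.14, 3.14, 3.14].

INTERFACE

Orientations are given as a unit quaternion [w, x, y, z].
In Python, from station import r gives the robot as it stands.
- The arm moves only by the tool drive_tool, never from a script. Its argument "targets" is a list of rows, each a list of 7 numbers: the shift along the tool's x, y, z in m, then the turn, a rotation vector about the tool's x, y, z in rad, then the finger opening in m, from 0 to 0.0854. In form: [[tx, ty, tz, rx, ry, rz, claw], ...]. A call has 1 to 8 rows; each row shifts and turns the commanded pose from where the row before left it, along the tool's axes as they then stand; what a row does not reach is not made up. A row lasts 1/8 s, in which the tool goes at most 62.5 mm and 10.7 degrees, less where a joint would pass 70% of its speed; a pose out of reach is approached as far as the arm can. A call is refused whole if a number of a shift passes 0.0625 or a number of a turn 0.188, either way. A call with a gripper value outside its range is refused whole. The fingers move at their own pace and stop on an object; "force" is the grip in N (left out, the last holds). Time passes only in rows, so rows that do not move let the fingers close. It gives the time, the measured TCP pose, the force, the opening and the grip force at its end, in the units of the state.
- r.get_state(): the state, without advancing time (a new reading comes with each control period).
- r.get_image(name): name is "side" or "top" or "wrist"; returns a dict with "pixels" (400x640x3 uint8, blue, green, red), "depth" (400x640 float32, m along the optical axis (not along the pixel's ray), 0 where there is no reading), "camera_matrix" (3x3 intrinsics, pixels), "k1" (the pictures are not rectified: a ray, as slopes to the right and down, at radius r is drawn at 1 + k1 r^2 times it, then the intrinsics apply), "R" (3x3) and "t" (3): a world point X has camera coordinates R X + t. Camera axes: x right, y down, z forward; pixel columns grow to the right and rows downward; lengths in m; the calibration is good to about 2 mm. A picture is of the moment at which its call begins.
- r.sign_off(): hands the job in; it is judged then, once.
The state is a dict: "time": time; "qpos": joint angles; "joint_vel": joint speeds; "effort": joint torques, N m; "tool_pos": TCP position; "tool_rot": TCP orientation; "wrist_force": force on the tool from outside, world axes, zero at the start; "wrist_torque": the same for the moment, N m; "finger_gap": finger opening in m; "grip_force": force on a finger pad.
Only numpy, scipy, OpenCV 4.12 (cv2) and the standard library are available. Lean on these libraries where they do the work, as an engineer would, in place of code of your own. Each camera call takes 0.05 s, during which the arm holds its last target. There are 200 camera calls.

TASK

Using closed fingertips, push the bar of the dial round until the white index mark at the dial's edge lines up with the one long line on the metal scale ring, and only then press the button of the start box down and let it come up again. Only push the bar, do not pinch it, and leave the dial on the line. Leave the other things on the bench where they are: do not lift or shove them.

Things in the scene. Friction and masses are not known exactly. Their poses are not given: they have to be found in the camera images.
- dial (a joint): the dial's angle, rad. Grows counter-clockwise seen from above. Stops at -1.0 and 3.0. At 0 the index mark points along the case's own +x. The dial stays where it is left; turning takes about 0.12 N m (some 4 N at 34 mm from the axis). At the start the long line lies 0.6 to 3.2 rad counter-clockwise of the index mark.
- case: variable transformer: a grey box of 164 x 164 mm, 90 mm high, fixed to the bench, the dial in the middle of its top, ringed by a fixed aluminium scale ring (out to 75 mm radius, its top 3 mm below the dial's face). Origin under its centre, z up.
- dial_axis (a point): point on the dial's vertical axis, level with the dial's top face, 99 mm above the bench. The dial is a flat black disc, 106 mm across. On it stands one straight grey bar through the axis, 14 mm wide and 24 mm high (top 123 mm above the bench): it reaches from 30 mm behind the axis to 44 mm in front of it, towards the index mark.
- index_mark (a point): outer end of the white index mark (3 mm wide) on the dial's face, 52 mm from the axis, in line with the bar beyond its longer end; turns with the dial. The mark continues along the top of the bar. Seen along the bar towards the mark, pushing the bar's right side turns the dial counter-clockwise, its left side clockwise.
- target_line (a point): the target, on the scale ring's long line: the point 52 mm from the axis in the direction of that line, which the index mark must reach (same height as the index mark). The ring has 23 short lines (8 mm) 15 degrees apart and one long line (20 mm long, 4 mm wide) right across it: the target. The ring cannot be turned.
- start (a joint): travel of the start button, m: 0 up, 0.006 fully down, grows as it is pressed; springs up by itself. About 1.5 N starts it moving and 5 N takes it fully down.
- start_top (a point): centre of the top of the start button, a grey round cap 32 mm in diameter standing 10 mm above its black collar (44 mm in diameter), facing up, 62 mm above the bench when up. It sits on the fixed start box, 80 x 70 x 40 mm, which stands left or right of the dial's case.
- spool: bystander: solder reel, 56 mm in diameter, 50 mm high, upright; origin under its centre; it stands left or right, on the side away from the start box
- flux_bottle: bystander: bottle, 40 mm in diameter, 90 mm high, upright; origin under its centre
- paste_jar: bystander: low jar, 50 mm in diameter, 40 mm high; origin under its centre
- screwdriver: bystander: screwdriver lying along its x, 170 mm long, 26 mm thick; origin under its middle
- brush: bystander: brush lying along its x, 150 mm long, 20 mm thick; origin under its middle
- tweezers: bystander: steel tweezers lying along their x, 130 mm long, 8 mm thick; origin under the middle
Not all that is in view belongs to the job. Leave any brown or yellow look-alike of the part that bears start alone.

How it is judged:
On the way, in this order (a step that is already met when the one before it is completed fails the run):
1. the dial's index mark is on the long scale line (horizontal distance between index_mark and target_line below 0.0035 m), for 0.3 s.
2. the start button is pressed down (4 mm or more) with the dial on the line (horizontal distance between index_mark and target_line below 0.0035 m and value of joint start above 0.004 m), for 0.05 s.
At the end, for the whole second after the job is handed in: The index mark is within 3.5 mm (about 4 degrees) of the long line, the dial at rest, the start button has been pressed at least 4 mm after that and is up again, and no bystander has moved by 20 mm or more (horizontal distance between index_mark and target_line below 0.0035 m and value of joint start below 0.001 m and velocity of joint dial between -0.05 and 0.05 rad/s and distance of each of spool, flux_bottle, paste_jar, screwdriver, brush, tweezers from where it was at the start of the episode below 0.02 m); the robot touches nothing.
It fails at once if the start button is pressed (2 mm or more) while the dial is off the line (horizontal distance between index_mark and target_line above 0.0035 m and value of joint start above 0.002 m).
It fails at once if the bar is pinched: fingers press on both of its sides (left: dial_c1, right: dial_c2) with more than 1 N (contact force between the fingers and dial_c1 above 1 N and contact force between the fingers and dial_c2 above 1 N).
It fails at once if a bystander is lifted (15 mm) or moved (20 mm) (distance of any of spool, flux_bottle, paste_jar, screwdriver, brush, tweezers from where it was at the start of the episode above 0.02 m or height (world z) of any of spool, flux_bottle, paste_jar, screwdriver, brush, tweezers above 0.015 m).
It also fails if it takes over 58 s, if anything falls off the work surface, if the arm or the gripper's body presses on something with over 40 N, if the wrist force passes 120 N, or if a joint passes its speed limit or range.

## Working session

There is one attempt and no reset: what is moved stays moved. The work goes in short steps, Python scripts to look and compute and a tool call to move; the robot and the scene stay as the last step left them, time stands still between calls to the robot, and variables do not carry over. Pictures are saved under pics/ and viewed, at most 10 in all, crops included, and the job is handed in when it is done.

Besides the shell and the picture viewer there is one more tool, called after "Emit:" as name(argument=value, ...), one argument or row to a line, values as JSON. drive_tool: Moves the arm, as the interface text tells. Its arguments: {"type":"object","properties":{"targets":{"type":"array","items":{"type":"array","items":{"type":"number"}}},"force":{"type":"number"}},"required":["targets"]}

```bash
mkdir -p pics; ls; cat > h.py <<'E'
import numpy as np, cv2
from station import r
def ray(im,uv):
    K=im["camera_matrix"]; k1=im["k1"]
    d=np.array([(uv[0]-K[0][2])/K[0][0],(uv[1]-K[1][2])/K[1][1]]); u=d.copy()
    for _ in range(30): u=d/(1+k1*(u@u))
    R=np.array(im["R"]); t=np.array(im["t"])
    return -R.T@t, R.T@np.array([u[0],u[1],1.])
def onz(im,uv,z):
    c,d=ray(im,uv); return c+d*(z-c[2])/d[2]
E
python3 - <<'E'
from h import *
import pickle
for n in ["top","side"]:
    im=r.get_image(n); cv2.imwrite(f"pics/{n}0.png",im["pixels"]); pickle.dump(im,open(n+"0.pkl","wb"))
s=r.get_state(); print(s)
E
```

```text
pics
{'time': 0.1, 'qpos': array([-1.43959584e+00,  4.91478951e-01,  1.55940067e+00,  1.29341867e-05,
        1.09168183e+00, -1.05592800e-01]), 'joint_vel': array([ 0.00045669, -0.00222693, -0.00244617, -0.0009684 , -0.0001501 ,
        0.00149355]), 'effort': array([ 3.97830707e-03, -6.19444942e+01, -2.62026125e+01, -1.04170645e-04,
        2.85553695e-03,  4.55553743e-05]), 'tool_pos': array([ 0.14661966, -0.60735314,  0.23079462]), 'tool_rot': array([-4.84429463e-04,  9.92999537e-01,  1.18117252e-01, -4.64952183e-07]), 'wrist_force': array([ 0.03671848,  0.87126383, -0.10964621]), 'wrist_torque': array([-0.02585876,  0.0143777 ,  0.01583511]), 'grip_force': 0.0, 'finger_gap': 0.08533321208878258}
```

View pics/top0.png

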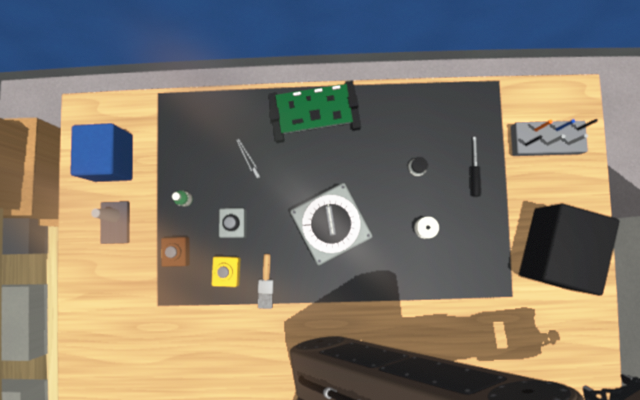

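View pics/side0.png

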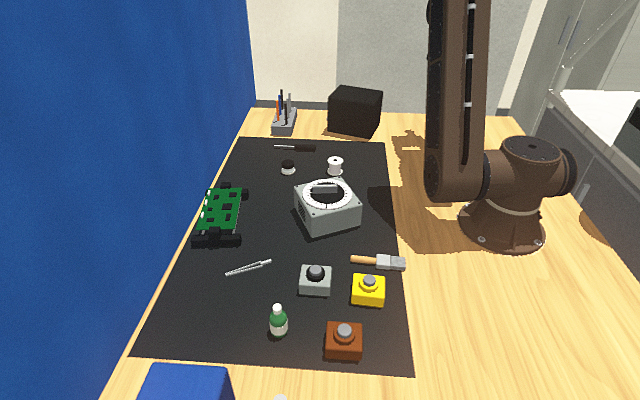

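The top view shows the dial's case at (331,223). There are three start-box candidates: grey at (231,222), yellow at (225,271) and brown at (173,251). I choose the grey one, since brown and yellow are look-alikes. The spool is at (427,227), on the opposite side as described. Next is a close crop to check this.

```bash
python3 - <<'E'
from h import *
import pickle
im=pickle.load(open("top0.pkl","rb")); p=im["pixels"]
a=cv2.resize(p[178:268,205:295],(390,390),interpolation=cv2.INTER_CUBIC)
b=cv2.resize(p[178:268,286:376],(390,390),interpolation=cv2.INTER_CUBIC)
cv2.imwrite("pics/crop0.png",np.hstack([a,b]))
for n,uv,z in [("case",(331,223),.099),("start",(231,222),.062),("spool",(427,227),.05),("yellow",(225,271),.06),("brush",(266,280),.01),("pcb",(315,108),.05),("jar",(418,166),.04)]: print(n,onz(im,uv,z).round(4))
print(im["t"],ray(im,(331,223))[0])
E
```

```text
case [ 0.5341 -0.0028  0.099 ]
start [0.5462 0.2676 0.062 ]
spool [ 0.5182 -0.2613  0.05  ]
yellow [0.4147 0.2862 0.06  ]
brush [0.3846 0.1831 0.01  ]
pcb [0.8566 0.0325 0.05  ]
jar [ 0.6868 -0.2463  0.04  ]
[0.04222318 0.57640317 1.24988523] [ 0.47726591 -0.0074513   1.29166491]
```

View pics/crop0.png

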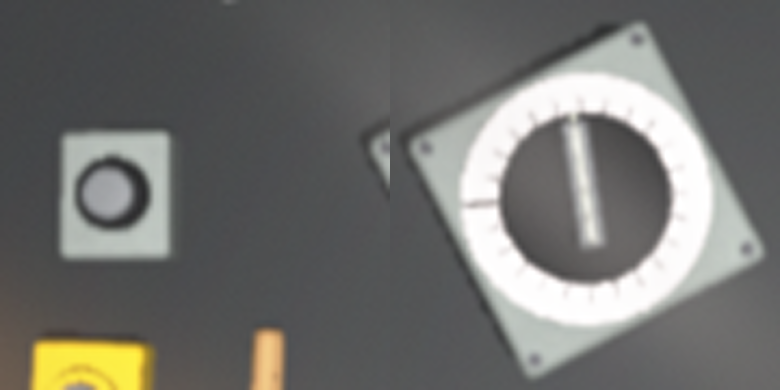

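The crop confirms the grey box with its grey cap at crop (105,192). The index is at crop (573,117), pointing up, and the long line is at (478,203), about 80° counter-clockwise of it. Next I measure precisely.

```bash
cat >> h.py <<'E'
def dial(im,guess,tag=None):
    """ring centre, index angle, long-line angle from one view, by polar sampling on planes"""
    p=im["pixels"]; g=cv2.cvtColor(p,cv2.COLOR_BGR2GRAY).astype(np.float32)
    K=np.array(im["camera_matrix"]);R=np.array(im["R"]);t=np.array(im["t"])
    def proj(X):
        c=X@R.T+t; u=c[...,:2]/c[...,2:]; u=u*(1+im["k1"]*(u**2).sum(-1,keepdims=True))
        return (u@K[:2,:2].T+K[:2,2]).astype(np.float32)
    def samp(X): 
        q=proj(X); return cv2.remap(g,q[...,0].copy(),q[...,1].copy(),cv2.INTER_LINEAR)
    c=np.array(guess,float); A=np.radians(np.arange(0,360,.5)); U=np.c_[np.cos(A),np.sin(A)]
    rr=np.arange(.045,.062,.0003)
    for _ in range(6): # dark disc to white ring edge (r~53)
        X=np.concatenate([c+U[:,None]*rr[None,:,None],np.full((len(A),len(rr),1),.0975)],-1)
        e=rr[np.argmax(np.diff(samp(X),axis=1),1)]
        ok=abs(e-np.median(e))<.004
        M=np.c_[U[ok],np.ones(ok.sum())]; s=np.linalg.lstsq(M,e[ok],rcond=None)[0]; c=c+s[:2]
    def prof(r0,r1,z):
        q=np.arange(r0,r1,.0005); X=np.concatenate([c+U[:,None]*q[None,:,None],np.full((len(A),len(q),1),z)],-1)
        return samp(X).mean(1)
    def peak(v):
        i=np.argmax(v); k=np.arange(-8,9); w=np.clip(v[(i+k)%720]-np.median(v)-.4*(v[i]-np.median(v)),0,None)
        return ((i+(k*w).sum()/w.sum())*.5+180)%360-180
    return c,s[2],peak(prof(.0465,.051,.099)),peak(-prof(.057,.0735,.096))
E
python3 - <<'E'
from h import *
import pickle
im=pickle.load(open("top0.pkl","rb"))
print(dial(im,(.534,-.003)))
# start cap centroid
p=im["pixels"][205:240,215:248].astype(int); print(onz(im,(205+105/390*90,178+192/390*90),.062), onz(im,(205+115/390*90,178+195/390*90),.040))
s=np.array([.147,-.608]); print()
E
```

```text
(array([ 0.53375691, -0.00160024]), np.float64(0.05160375000000003), np.float64(6.84079445020501), np.float64(91.64371879568438))
[0.54550627 0.27243087 0.062     ] [0.54464097 0.2710407  0.04      ]
```

Emit:
drive_tool(
  targets=[
    [0.06,0,-0.02,0,0,0,0],
    [0.06,-0.02,0,0,0,0,0],
    [0.04,-0.05,0,0,0,0,0],
    [0.03,-0.05,0,0,0,0,0],
    [0.03,-0.05,0,0,0,0,0],
    [0.03,-0.05,0,0,0,0,0],
    [0.03,-0.05,0,0,0,0,0],
    [0.03,-0.05,0,0,0,0,0],
  ],
)

```text
time: 1.1
tool_pos: [0.3711, -0.2239, 0.251]
tool_rot: [-0.0, 0.993, 0.118, -0.0]
wrist_force: [0.6, -0.4, 0.9]
finger_gap: -0.0003
grip_force: 0.0
```

Emit:
drive_tool(
  targets=[
    [0.045,-0.023,0,0,0,0,0],
    [0.045,-0.023,0,0,0,0,0],
    [0.045,-0.023,0,0,0,0,0],
    [0.045,-0.023,0,0,0,0,0],
    [0,0,0,0,0,0,0],
    [0,0,0,0,0,0,0],
  ],
)

```text
time: 1.85
tool_pos: [0.5239, -0.094, 0.2507]
tool_rot: [-0.0, 0.993, 0.118, -0.0]
wrist_force: [-0.8, -0.3, -0.4]
finger_gap: 0.0001
grip_force: 0.0
```

```bash
python3 - <<'E'
from h import *
import pickle
im=r.get_image("wrist"); cv2.imwrite("pics/w1.png",im["pixels"]); pickle.dump(im,open("w1.pkl","wb"))
s=r.get_state(); print(s["tool_pos"],ray(im,(320,200)))
print(dial(im,(.534,-.002)))
E
```

```text
[ 0.52372815 -0.09442687  0.25086541] (array([ 0.60300121, -0.07432729,  0.39389763]), array([-0.30013376, -0.07861814, -0.9507077 ]))
(array([5.34990254e-01, 1.60079420e-04]), np.float64(0.05222461251851328), np.float64(7.8264781383787465), np.float64(91.53144290087147))
```

View pics/w1.png

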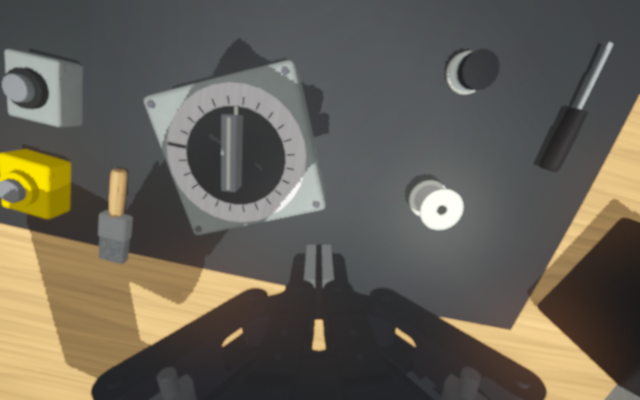

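The wrist view shows the bar at (231,150), the index near (236,110), the long line at (176,146), and the grey start cap at (17,87). Index is at about 7.5° and target at about 91.5°, so the turn is about 84°. I'm moving down to the bar's right side.

Emit:
drive_tool(
  targets=[
    [0,0,0,0,0,0.106,0],
    [0.028,-0.029,0,0,0,0,0],
    [0.029,-0.029,0,0,0,0,0],
    [0,0,0.048,0,0,0,0],
    [0,0,0.048,0,0,0,0],
    [0,0,0.04,0,0,0,0],
    [0,0,0.008,0,0,0,0],
    [0,0,0,0,0,0,0],
  ],
)

```text
time: 2.9
tool_pos: [0.5734, -0.0298, 0.1078]
tool_rot: [0.0, 0.998, 0.065, 0.0]
wrist_force: [-0.1, 0.4, 0.2]
finger_gap: -0.0002
grip_force: 0.0
```

Emit:
drive_tool(
  targets=[
    [0,-0.005,0,0,0,0,0],
    [0,-0.003,0,0,0,0,0],
    [0,-0.0025,0,0,0,0,0],
    [0,-0.002,0,0,0,0,0],
    [0,0,0,0,0,0,0],
  ],
)

```text
time: 3.52
tool_pos: [0.5717, -0.0166, 0.1071]
tool_rot: [0.0, 0.998, 0.065, 0.0]
wrist_force: [0.1, 0.8, 0.5]
finger_gap: -0.0002
grip_force: 0.0
```

Emit:
drive_tool(
  targets=[
    [0,-0.002,0,0,0,0,0],
    [0,-0.002,0,0,0,0,0],
    [0,0,0,0,0,0,0],
  ],
)

```text
time: 3.9
tool_pos: [0.5716, -0.013, 0.1071]
tool_rot: [0.0, 0.998, 0.065, 0.001]
wrist_force: [2.1, -3.4, -1.3]
finger_gap: 0.0003
grip_force: 1.9
```

```bash
python3 - <<'E'
from h import *
im=r.get_image("wrist"); cv2.imwrite("pics/w2.png",cv2.resize(im["pixels"][60:360,120:520],(800,600)))
E
```

```text
(no output)
```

View pics/w2.png

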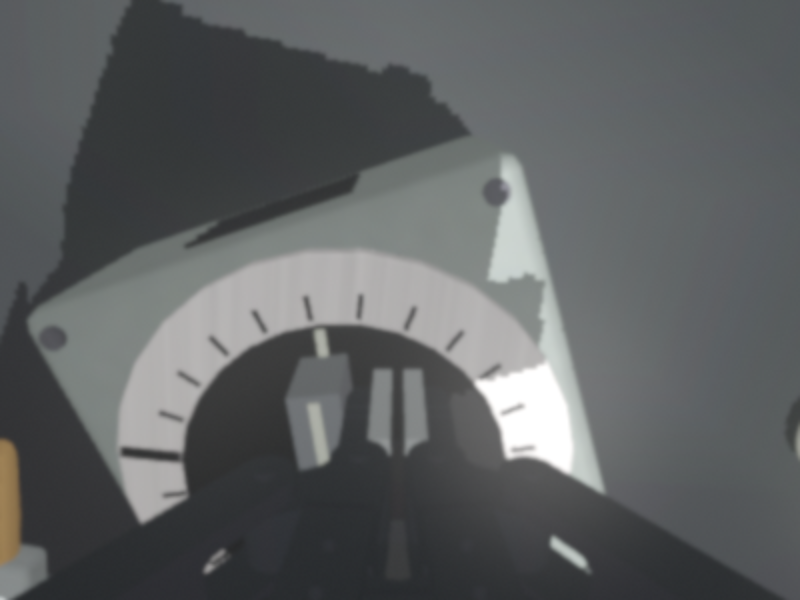

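The picture shows the fingertips at (400,410) just right of the bar (320,410), with the index at (320,342) and the long line at (150,454). Light contact is felt, so I'm starting the arc.

Emit:
drive_tool(
  targets=[
    [0.0015,-0.0035,0,0,0,-0.1,0],
    [0.0015,-0.0035,0,0,0,-0.1,0],
    [0.0015,-0.0035,0,0,0,-0.1,0],
    [0.0015,-0.0035,0,0,0,-0.1,0],
    [0.0015,-0.0035,0,0,0,-0.1,0],
    [0.0015,-0.0035,0,0,0,-0.1,0],
    [0.0015,-0.0035,0,0,0,-0.1,0],
    [0,0,0,0,0,0,0],
  ],
)

```text
time: 4.95
tool_pos: [0.571, 0.0136, 0.1072]
tool_rot: [0.0, 0.915, 0.404, 0.001]
wrist_force: [4.1, 0.4, -0.4]
finger_gap: 0.0001
grip_force: 1.9
```

```bash
cat > m.py <<'E'
from h import *
s=r.get_state(); p=s["tool_pos"]; q=s["tool_rot"]; yaw=2*np.arctan2(q[2],q[1])
c=np.array([.5345,-.0005]); d=p[:2]-c; u=np.array([np.cos(yaw),np.sin(yaw)])
print("yaw",np.degrees(yaw).round(2),"along",(d@u).round(4),"right",(d[0]*u[1]-d[1]*u[0]).round(4),p,s["wrist_force"].round(1),s["time"])
for n in ["top","wrist"]:
    im=r.get_image(n); print(n,dial(im,c))
    cv2.imwrite(f"pics/{n}_{s['time']:.2f}.png",im["pixels"])
E
python3 m.py
```

```text
yaw 47.62 along 0.035 right 0.0175 [0.57102389 0.01360145 0.10716272] [ 4.1  0.4 -0.4] 4.95
top (array([ 0.53177057, -0.00297448]), np.float64(0.054118862506639394), np.float64(-123.50926395365241), np.float64(74.97389783021373))
wrist (array([ 5.34448506e-01, -1.54369913e-04]), np.float64(0.05280205310865069), np.float64(54.40451076461284), np.float64(-130.99828695836828))
```

Emit:
drive_tool(
  targets=[
    [0.0015,-0.0035,0,0,0,-0.1,0],
    [0.0015,-0.0035,0,0,0,-0.1,0],
    [0.0015,-0.0035,0,0,0,-0.1,0],
    [0.0015,-0.0035,0,0,0,-0.1,0],
    [0,0,0,0,0,0,0],
  ],
)

```text
time: 5.68
tool_pos: [0.5625, 0.0263, 0.1072]
tool_rot: [0.0, 0.817, 0.577, 0.0]
wrist_force: [4.2, 1.7, -0.9]
finger_gap: -0.0001
grip_force: 2.0
```

```bash
python3 m.py; ls pics
```

```text
yaw 70.51 along 0.0346 right 0.0174 [0.56245029 0.02634887 0.10716697] [ 4.2  1.7 -0.9] 5.675
top (array([ 0.53242565, -0.00143086]), np.float64(0.05183577660441094), np.float64(-130.52187301286995), np.float64(83.4469147644972))
wrist (array([0.53473225, 0.000801  ]), np.float64(0.052043425671175945), np.float64(77.92611535396918), np.float64(-107.50158707189837))
crop0.png
side0.png
top0.png
top_4.95.png
top_5.67.png
w1.png
w2.png
wrist_4.95.png
wrist_5.67.png
```

Emit:
drive_tool(
  targets=[
    [0.0015,-0.0035,0,0,0,-0.1,0],
    [0.0015,-0.0035,0,0,0,-0.1,0],
    [0,0,0,0,0,0,0],
    [0,0,0,0,0,0,0],
  ],
)

```text
time: 6.28
tool_pos: [0.5565, 0.031, 0.1071]
tool_rot: [-0.0, 0.755, 0.655, 0.0]
wrist_force: [3.5, 2.8, 0.8]
finger_gap: -0.0002
grip_force: 1.9
```

```bash
python3 m.py; f=$(ls -t pics/wrist_* | head -1); python3 -c "
import cv2;p=cv2.imread('$f');cv2.imwrite('pics/w3.png',cv2.resize(p[60:360,120:520],(800,600),interpolation=cv2.INTER_CUBIC))"
```

```text
yaw 81.88 along 0.0343 right 0.0173 [0.55645418 0.0309937  0.10710035] [3.5 2.8 0.8] 6.275
top (array([ 0.53248028, -0.00145991]), np.float64(0.05191754754980582), np.float64(-135.67613035733416), np.float64(88.99257387908574))
wrist (array([5.34642531e-01, 5.03783804e-04]), np.float64(0.0522005461237086), np.float64(89.86698530900048), np.float64(-96.49555883823854))
```

View pics/w3.png

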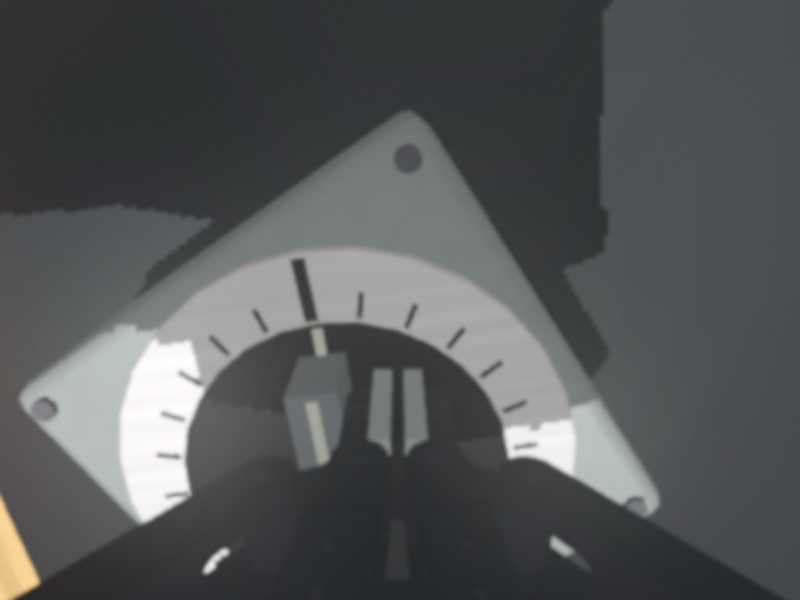

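The picture shows the index (319,342) just clockwise of the long line (305,290), by about 2°. One small push more.

Emit:
drive_tool(
  targets=[
    [0.0005,-0.0013,0,0,0,-0.035,0],
    [0,0,0,0,0,0,0],
    [0,0,0,0,0,0,0],
    [0,0.006,0,0,0,0,0],
    [0,0.012,0,0,0,0,0],
    [0,0,-0.04,0,0,0,0],
    [0,0,-0.05,0,0,0,0],
    [0,0,-0.05,0,0,0,0],
  ],
)

```text
time: 7.38
tool_pos: [0.5732, 0.0294, 0.2484]
tool_rot: [-0.0, 0.743, 0.669, -0.001]
wrist_force: [0.2, -0.1, -0.3]
finger_gap: 0.0002
grip_force: 0.0
```

```bash
python3 m.py; f=$(ls -t pics/wrist_* | head -1); echo $f
```

```text
yaw 83.97 along 0.0338 right 0.0354 [0.57320855 0.02943865 0.24835211] [ 0.2 -0.1 -0.3] 7.375
top (array([0.53108709, 0.00216872]), np.float64(0.054722690612877996), np.float64(-149.53597723117082), np.float64(114.16319070755748))
wrist (array([5.34920299e-01, 2.39335825e-04]), np.float64(0.051965354618114044), np.float64(91.43350916599707), np.float64(-82.56958483911416))
pics/wrist_7.38.png
```

Emit:
drive_tool(
  targets=[
    [0.04,-0.01,0,0,0,0,0],
    [0.04,-0.01,0,0,0,0,0],
    [0.04,-0.01,0,0,0,0,0],
    [0.04,-0.01,0,0,0,0,0],
    [0,0,0,0,0,0,0],
    [0,0,0,0,0,0,0],
  ],
)

```text
time: 8.22
tool_pos: [0.5501, 0.1927, 0.2464]
tool_rot: [-0.0, 0.743, 0.669, -0.001]
wrist_force: [-0.0, -0.4, 0.4]
finger_gap: 0.0001
grip_force: 0.0
```

```bash
python3 - <<'E'
from h import *
import pickle
im=r.get_image("wrist"); cv2.imwrite("pics/w4.png",im["pixels"]); pickle.dump(im,open("w4.pkl","wb"))
t=r.get_image("top"); cv2.imwrite("pics/t4.png",t["pixels"])
print(r.get_state()["tool_pos"], dial(t,(.534,-.001)))
E
```

```text
[0.55030632 0.19213495 0.24672547] (array([ 0.53374377, -0.00156319]), np.float64(0.05155000000000003), np.float64(91.33967913533075), np.float64(91.63756386648481))
```

View pics/w4.png

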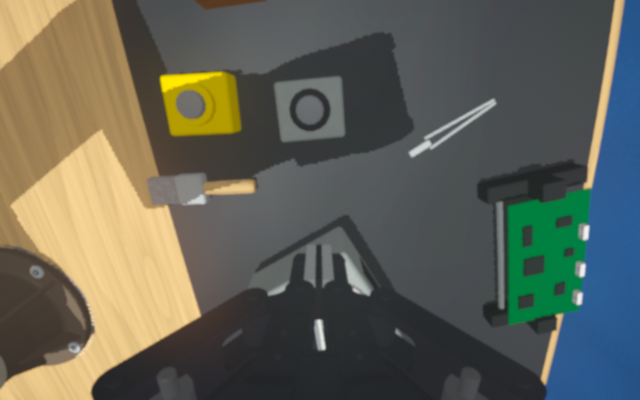

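The top view gives index 91.3° against line 91.6°, so the dial is on the line. In the wrist view the grey start cap is at (309,109).

```bash
python3 - <<'E'
from h import *
import pickle
im=pickle.load(open("w4.pkl","rb")); print(onz(im,(309,109),.062))
s=r.get_state();q=s["tool_rot"];y=2*np.arctan2(q[2],q[1]);d=onz(im,(309,109),.062)-s["tool_pos"];print(d[:2]@[np.cos(y),np.sin(y)],d[:2]@[np.sin(y),-np.cos(y)],d[2])
E
```

```text
[0.54783356 0.27545781 0.062     ]
0.08259383188311539 -0.011272637856649838 -0.18472547039870682
```

Both views agree to within 3 mm. I'm moving over the cap, then down to about 12 mm above it.

Emit:
drive_tool(
  targets=[
    [0.041,-0.006,0,0,0,0,0],
    [0.04,-0.006,0,0,0,0,0],
    [0,0,0.05,0,0,0,0],
    [0,0,0.05,0,0,0,0],
    [0,0,0.05,0,0,0,0],
    [0,0,0.022,0,0,0,0],
    [0,0,0,0,0,0,0],
    [0,0,0,0,0,0,0],
  ],
)

```text
time: 9.32
tool_pos: [0.5474, 0.2745, 0.0761]
tool_rot: [0.0, 0.743, 0.669, 0.001]
wrist_force: [0.4, 0.5, 0.3]
finger_gap: -0.0001
grip_force: 0.0
```

Emit:
drive_tool(
  targets=[
    [0,0,0.008,0,0,0,0],
    [0,0,0.006,0,0,0,0],
    [0,0,0.003,0,0,0,0],
    [0,0,0.0025,0,0,0,0],
    [0,0,0,0,0,0,0],
    [0,0,0,0,0,0,0],
  ],
)

```text
time: 10.07
tool_pos: [0.5468, 0.2748, 0.0561]
tool_rot: [0.0, 0.743, 0.669, 0.0]
wrist_force: [-1.0, -1.5, 6.9]
finger_gap: -0.0
grip_force: 3.4
```

A force of 6.9 N at z 56 mm means the button is fully down. I'm releasing and lifting.

Emit:
drive_tool(
  targets=[
    [0,0,0,0,0,0,0],
    [0,0,-0.02,0,0,0,0],
    [0,0,-0.05,0,0,0,0],
    [0,0,-0.06,0,0,0,0],
    [0,0,-0.05,0,0,0,0],
    [0,0,0,0,0,0,0],
    [0,0,0,0,0,0,0],
  ],
)

```text
time: 10.95
tool_pos: [0.5462, 0.2747, 0.2348]
tool_rot: [-0.0, 0.743, 0.669, -0.001]
wrist_force: [-0.5, -1.1, -0.6]
finger_gap: 0.0001
grip_force: 0.0
```

```bash
python3 - <<'E'
from h import *
t=r.get_image("top"); print(r.get_state()["tool_pos"],r.get_state()["wrist_force"].round(1), dial(t,(.534,-.001)))
print(r.sign_off())
E
```

```text
[0.54606127 0.27464572 0.2341783 ] [-0.7  1.  -0.8] (array([ 0.53379104, -0.00165586]), np.float64(0.05156541666666671), np.float64(91.34684485387953), np.float64(91.68436998136042))
the job is handed in; nothing more can be done
None
```

I pushed the dial onto the long line (about 0.3° off by the top camera), pressed the grey start button fully (6.9 N) and released it, then handed the job in at about 11 s; the hand-in returned no verdict.

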